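# Check the packed iron find on camera and shut the sherd box

## Robot

A 6-joint arm with a two-finger parallel gripper is mounted at the origin on a cart in front of the work surface, level with it; the furniture and walls round the work are solid. World frame = base frame: x ahead of the robot, y to its left, z up, the work surface at z = 0. Lengths are in m, angles in rad, forces in N, time in s.
With the tool pointing down it reaches from about 0.4 to 0.825 m from the base axis. Payload 7 kg.
Tool frame: the origin (TCP) lies at the very end of the fingers, on their centre line; the grasp point (between the pads) lies 19 mm behind it; z points along the fingers, y is the line along which they close (so a half turn about z gives the same grasp; the last joint's range is limited). The gripper opens to 88 mm and grips with 3 to 60 N. Pads are 19 mm wide; open, the fingers measure 130 mm over their backs; the gripper's body (78 mm by 193 mm) begins 47 mm behind the grasp point.
Start: joints at [-0.991, 0.359, 0.012, 0, -1.224, -0.288], TCP at [0.194, -0.646, 0.227] pointing down, gripper open.
Joint ranges: [-3.07, 3.07], [-1.43, 2.12], [-1.02, 1.25], [-3.03, 1.67], [-3.05, -0], [-3.03, 3.03]. Speed limits (rad/s): [2.39, 2.39, 3.01, 3.14, 3.14, 3.14].

## Interface

Orientations are given as [roll, pitch, yaw] about the fixed x, y, z axes, in that order (R = Rz(yaw) Ry(pitch) Rx(roll)).
In Python, from station import arm gives the robot as it stands.
- The arm moves only by the tool step_arm, never from a script. Its argument "rows" is a list of rows, each a list of 5 numbers: the shift along the world's x, y, z in m, then the turn about the world's z in rad, then the finger opening in m, from 0 to 0.0876. In form: [[x, y, z, spin, gripper], ...]. A call has 1 to 20 rows; each row is the pose to reach, as a shift and turn from the pose commanded when the call began; what a row does not reach only later rows make up. A row lasts 1/10 s, in which the tool goes at most 50 mm and 8.59 degrees, less where a joint would pass 70% of its speed; a pose out of reach is approached as far as the arm can. A call with a gripper value outside its range is refused whole. The fingers move at their own pace and stop on an object; "newtons" is the grip in N (left out, the last holds). Time passes only in rows, so rows that repeat a pose let the fingers close. It gives the time, the measured TCP pose, the force, the opening and the grip force at its end, in the units of the state.
- arm.get_state(): the state, without advancing time (a new reading comes with each control period).
- arm.grab_frame(name): name is "side" or "top"; returns a dict with "color" (384x512x3 uint8, blue, green, red), "vfov" (degrees; the focal length in pixels is half the picture's height over the tangent of half this angle, whatever the lens; pixels are square), "cx", "cy" (the principal point, pixels), "rvec" (rotation vector, rad) and "tvec" (3), from world to camera coordinates, as OpenCV has them. Camera axes: x right, y down, z forward; pixel columns grow to the right and rows downward; lengths in m; the calibration is good to about 2 mm. A picture is of the moment at which its call begins. There is no depth.
- arm.job_done(): hands the job in; it is judged then, once.
The state is a dict: "t": time; "q": joint angles; "qd": joint speeds; "joint_efforts": joint torques, N m; "eef_pos": TCP position; "ee_rot": TCP orientation; "force": force on the tool from outside, world axes, zero at the start; "moment": the same for the moment, N m; "width": finger opening in m; "gripper_force": force on a finger pad.
Only numpy, scipy, OpenCV 4.12 (cv2) and the standard library are available. Lean on these libraries where they do the work, as an engineer would, in place of code of your own. Each camera call takes 0.05 s, during which the arm holds its last target. There are 200 camera calls.

## Task

The clear box with the blue lid is being checked for the overhead record camera before it goes into store. With the fingertips only, grasping nothing, push its half-open stiff lid up until it stands upright or leans back; then point at the dark iron find among the white sherds in the box: hold the fingertips over its middle, no more than about 5 cm above it, still and touching nothing, for three seconds. Then push the lid over and down until it is fully shut, leaving the box where it stands, touching none of the finds, and disturbing nothing else on the bench.

Things in the scene. Friction and masses are not known exactly. Their poses are not given: they have to be found in the camera images.
- sherd_box: clear box with blue hinged lid, 152 x 202 x 74 mm shut, loose, 0.52 kg with lid and pad, without finds (a level push of over 2.5 N slides or tips it). Origin: centre of its underside; x points from the clip side (near the robot) to the hinge side, y along the hinge, z up. A grey foam pad fills the bottom, its top 37 mm above the origin; walls 3 mm, inner faces at x -58 and 61, y -90 and 90 mm, rim 62 mm above the origin. The clip does not latch.
- sherd_box_lid (a joint): lid angle, rad: 0 fully shut, 1.57 upright, stop at 1.92 (leaning back); starts at 0.95 to 1.2. Stiff hinge: the lid stays where it is left, neither falls nor snaps, and turns with 0.05 to 0.1 N m (under 1 N at its free edge). A slab 140 x 200 x 10 mm: shut, it lies 63 to 73 mm above the box origin, box x -69 (free edge) to 71 mm, y -100 to 100 mm.
- lid_hinge (a point): point on the lid's hinge axis at mid length, fixed to the box: box frame (73, 0, 64) mm. The axis runs along the box's y.
- lid_edge (a point): middle of the lid's free (front) edge on its outer face, fixed to the lid, 142 mm from the hinge axis; shut, it lies at box frame (-69, 0, 73) mm, and it swings up and back as the lid opens.
- iron_find_1: the iron find to point at: a dark grey-brown angular lump, 52 x 54 x 13 mm, loose on the grey foam pad in the box, the only dark thing on it. Origin: centre of its underside. It lies in one of three places side by side along the box, 55 mm apart, up to 20 mm off the middle line.
- plaster_sherd_1: small white plaster sherd, 57 x 32 x 8 mm, loose on the foam pad in the box. Origin: centre of its underside.
- plaster_sherd_2: larger white plaster sherd, 51 x 68 x 10 mm, loose on the foam pad in the box. Origin: centre of its underside.
- bulb_blower: red rubber bulb blower, 58 x 107 x 55 mm, loose, left of the box (bystander). Origin: centre of its underside.
- marker_black: marker pen, 12 x 139 x 14 mm, white barrel and black cap, loose left of the box (bystander). Origin: centre of its underside.
- brass_stamp: brass hand stamp, 27 x 27 x 45 mm, standing loose on the green tray behind the box (bystander). Origin: centre of its underside.
- cream_jar_1: white jar with a blue cap, 74 x 74 x 85 mm, standing loose behind the box, right of the green tray (bystander). Origin: centre of its underside.

How it is judged:
By the outcome, as a careful person would: the job done as asked, in the order asked, and still so for the second after the job is handed in, with the robot touching nothing.
It also fails if it takes over 72 s, if anything falls off the work surface, if the arm or the gripper's body presses on something with over 40 N, if the wrist force passes 120 N, or if a joint passes its speed limit or range.

## Working session

There is one attempt and no reset: what is moved stays moved. The work goes in short steps, Python scripts to look and compute and a tool call to move; the robot and the scene stay as the last step left them, time stands still between calls to the robot, and variables do not carry over. Pictures are saved under pics/ and viewed, at most 10 in all, crops included, and the job is handed in when it is done.

Besides the shell and the picture viewer there is one more tool, called after "Emit:" as name(argument=value, ...), one argument or row to a line, values as JSON. step_arm: Moves the arm, as the interface text tells. Its arguments: {"type":"object","properties":{"rows":{"type":"array"},"newtons":{"type":"number"}},"required":["rows"]}

```bash
mkdir -p pics; ls; cat > h.py <<'E'
import cv2,numpy as np
from station import arm
def grab(n):
    f=arm.grab_frame(n); h,w=f["color"].shape[:2]
    F=h/2/np.tan(np.radians(f["vfov"])/2)
    K=np.array([[F,0,f["cx"]],[0,F,f["cy"]],[0,0,1]])
    R=cv2.Rodrigues(np.array(f["rvec"],float))[0]; t=np.array(f["tvec"],float).ravel()
    return f["color"],K,R,t
def ray(c,uv):
    _,K,R,t=c; d=R.T@np.linalg.solve(K,[uv[0],uv[1],1]); return -R.T@t,d/np.linalg.norm(d)
def onz(c,uv,z):
    o,d=ray(c,uv); return o+d*(z-o[2])/d[2]
def proj(c,p):
    _,K,R,t=c; q=K@(R@np.array(p)+t); return q[:2]/q[2]
def two(c1,u1,c2,u2):
    o1,d1=ray(c1,u1);o2,d2=ray(c2,u2)
    s=np.linalg.lstsq(np.c_[d1,-d2],o2-o1,rcond=None)[0]
    a,b=o1+s[0]*d1,o2+s[1]*d2; return (a+b)/2,np.linalg.norm(a-b)
E
python3 - <<'E'
from h import *
for n in("top","side"):
    c=grab(n); cv2.imwrite(f"pics/{n}0.png",c[0]); print(n,-c[2].T@c[3],c[2][2],c[1][0,0])
print(arm.get_state())
E
```

```text
pics
top [0.52074815 0.18268679 1.06864598] [ 0.05631396 -0.00618299 -0.99839396] 379.6435733154844
side [0.04619543 0.07092466 0.98145931] [ 0.51098226  0.12092915 -0.85104246] 365.0077925535733
{'t': 0.1, 'q': array([-9.90931198e-01,  3.59339000e-01,  1.11533041e-02, -3.15554951e-04,
       -1.22408258e+00, -2.88089758e-01]), 'qd': array([-0.00092673, -0.00095668,  0.00336015,  0.00212879, -0.00098348,
       -0.00088795]), 'joint_efforts': array([-2.25073003e-03, -5.84162021e+01,  2.93750185e+01,  7.01541245e+00,
        1.01557889e-02, -5.59176624e-05]), 'eef_pos': array([ 0.19401301, -0.64606605,  0.22570098]), 'ee_rot': array([ 3.14009707e+00, -1.33821259e-04, -2.84992463e+00]), 'force': array([ 0.47572428, -0.86118883, -0.66189368]), 'moment': array([-3.54685252e-07, -1.20782237e-03,  2.74154785e-02]), 'gripper_force': 0.0, 'width': 0.08765475900305926}
```

View pics/top0.png

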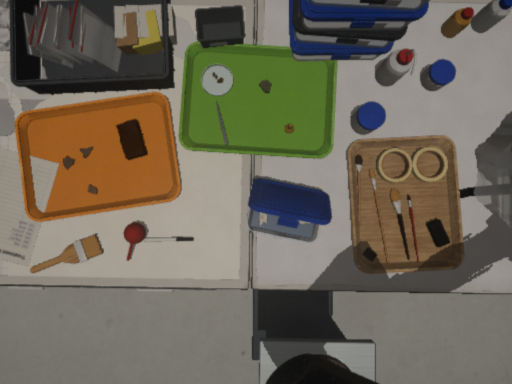

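View pics/side0.png

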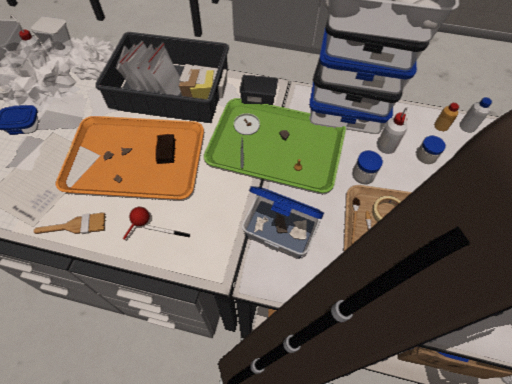

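The top view shows the blue lid around (290,202) with the box front at about (285,235). The side view looks into the box, with a dark find near (282,227). I'll zoom in on both.

```bash
python3 - <<'E'
from h import *
a=cv2.imread("pics/top0.png")[165:255,235:345];b=cv2.imread("pics/side0.png")[175:265,230:340]
f=lambda i:cv2.convertScaleAbs(cv2.resize(i,(660,540),interpolation=cv2.INTER_CUBIC),alpha=1.5)
cv2.imwrite("pics/za.png",cv2.resize(f(a),(396*1,324)));
cv2.imwrite("pics/z.png",np.vstack([cv2.resize(f(a),(366,300)),cv2.resize(f(b),(366,300))]))
cv2.imwrite("pics/zb.png",f(b))
c=grab("top")
for n,uv in dict(lidL=(249,202),lidR=(325,222),frontL=(256,231),frontR=(312,240)).items(): print(n,onz(c,uv,0.06),onz(c,uv,0))
E
```

```text
lidL [0.52885086 0.19478451 0.06      ] [0.52933286 0.19550415 0.        ]
lidR [ 0.47998138 -0.00764118  0.06      ] [ 0.47755634 -0.01896297  0.        ]
frontL [0.45269038 0.17467394 0.06      ] [0.44864192 0.1741973  0.        ]
frontR [0.43194076 0.0262755  0.06      ] [0.426658   0.01697126 0.        ]
```

View pics/zb.png

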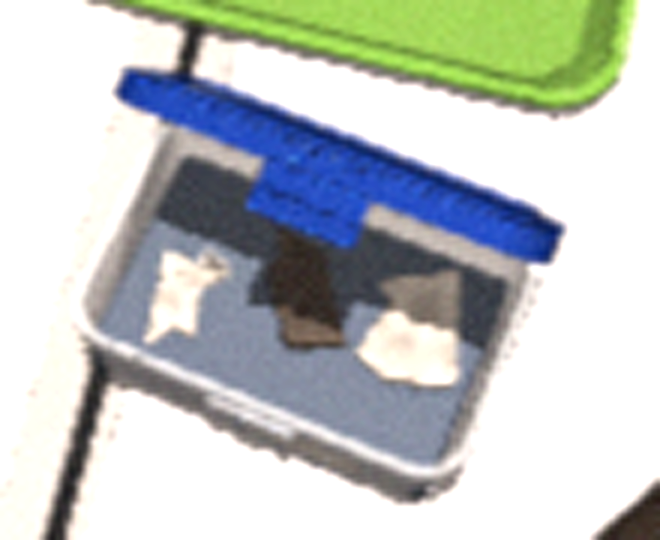

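View pics/za.png

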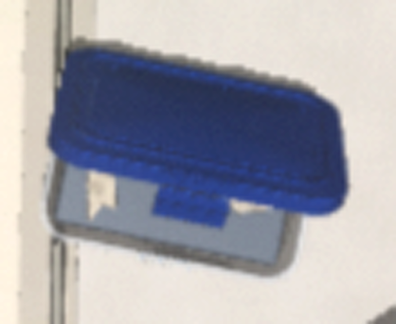

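The side crop shows the iron find in the middle place, spanning crop (250–343, 235–348), partly behind the clip flap. The white sherds lie left and right of it. The free lid edge runs crop (120,90)–(560,235) and the front rim (85,310)–(440,475).

```bash
python3 - <<'E'
from h import *
T=grab("top");S=grab("side")
zs=lambda x,y:(230+x/6,175+y/6)
zt=lambda x,y:(235+x/3.6,165+y/3.6)
L=two(T,zt(50,145),S,zs(120,85));R=two(T,zt(345,208),S,zs(560,235))
print("lid edge",L,R,np.linalg.norm(L[0]-R[0]))
e=R[0]-L[0]; yaw=np.arctan2(e[0],-e[1]); print("yaw",yaw)
hl=zt(75,45);hr=zt(335,105)
print("hinge corners top z.07",onz(T,hl,.07),onz(T,hr,.07))
fl=onz(S,zs(85,315),.062);fr=onz(S,zs(435,475),.062);print("rim front S",fl,fr)
print("rim front T",onz(T,zt(52,235),.062),onz(T,zt(290,272),.062))
print("rim tri",two(T,zt(50,230),S,zs(85,312)),two(T,zt(290,272),S,zs(440,475)))
print("iron",onz(S,zs(297,292),.045), [onz(S,zs(*p),.045)[:2] for p in((250,298),(343,340),(290,238),(300,348))])
print("pad/backwall base", onz(S,zs(160,215),.037),onz(S,zs(480,345),.037))
# blue mask
for n,c in(("T",T),("S",S)):
    h=cv2.cvtColor(c[0],cv2.COLOR_BGR2HSV);m=cv2.inRange(h,(105,120,30),(130,255,255))
    for k in cv2.findContours(m,0,1)[0]:
        if cv2.contourArea(k)>300: print(n,cv2.boundingRect(k),cv2.minAreaRect(k))
E
```

```text
lid edge (array([0.52052882, 0.19220953, 0.17550815]), np.float64(0.0026439892252634847)) (array([0.484316  , 0.00104327, 0.19257155]), np.float64(0.005725471095330428)) 0.19531274207796412
yaw -0.18721268557403567
hinge corners top z.07 [0.59365689 0.17801408 0.07      ] [ 0.55356882 -0.01309115  0.07      ]
rim front S [0.46332327 0.19323829 0.062     ] [0.42546225 0.02315586 0.062     ]
rim front T [0.4543811  0.19201395 0.062     ] [0.43084395 0.01718517 0.062     ]
rim tri (array([0.45894858, 0.19268948, 0.07448373]), np.float64(0.0015035678256741676)) (array([0.42970862, 0.01829917, 0.05455984]), np.float64(0.004720676155467201))
iron [0.50689839 0.10121922 0.045     ] [array([0.49844687, 0.12213008]), array([0.48780253, 0.07533957]), array([0.53417364, 0.11028099]), array([0.47894405, 0.09401897])]
pad/backwall base [0.53529724 0.17461253 0.037     ] [0.50467487 0.0122726  0.037     ]
T (250, 179, 81, 49) ((290.2795715332031, 205.55825805664062), (82.03040313720703, 41.03559494018555), 11.768288612365723)
T (357, 102, 28, 28) ((370.7500305175781, 115.25001525878906), (26.87005
[... 185 characters left out ...]
264404296875, 14.350248336791992), (127.13609313964844, 25.90773582458496), 1.4441254138946533)
T (289, 0, 104, 59) ((331.97552490234375, 42.77724838256836), (111.08521270751953, 47.4173583984375), 23.477399826049805)
S (250, 187, 73, 32) ((284.4310607910156, 205.67239379882812), (76.32078552246094, 17.641056060791016), 21.801410675048828)
S (358, 151, 24, 22) ((369.5, 161.5), (21.0, 23.0), 90.0)
S (0, 106, 37, 28) ((18.0, 119.5), (27.0, 36.0), 90.0)
S (310, 83, 82, 41) ((348.7859191894531, 109.01863098144531), (84.45802307128906, 27.045270919799805), 18.657888412475586)
S (320, 29, 96, 52) ((365.59356689453125, 62.51763153076172), (99.30181884765625, 34.988792419433594), 20.136302947998047)
```

Emit:
step_arm(
  rows=[
    [0.023,0.04,0.01,-0.05,0.0876],
    [0.045,0.08,0.01,-0.1,0.0876],
    [0.068,0.12,0.01,-0.15,0.0876],
    [0.09,0.16,0.01,-0.2,0.0876],
    [0.113,0.2,0.01,-0.24,0.0876],
    [0.136,0.24,0.01,-0.29,0.0876],
    [0.158,0.28,0.01,-0.34,0.0876],
    [0.18,0.32,0.01,-0.38,0.0876],
    [0.204,0.36,0.01,-0.43,0.0876],
    [0.226,0.396,0.01,-0.48,0.0876],
    [0.228,0.44,0.01,-0.48,0.0876],
    [0.23,0.485,0.01,-0.48,0.0876],
    [0.232,0.53,0.01,-0.48,0.0876],
    [0.234,0.575,0.01,-0.48,0.0876],
    [0.235,0.62,0.01,-0.48,0.0876],
    [0.236,0.665,0.01,-0.48,0.0876],
    [0.237,0.71,0.01,-0.48,0.0876],
    [0.238,0.756,0.01,-0.48,0.0876],
    [0.238,0.756,0,-0.48,0.0876],
    [0.238,0.756,0,-0.48,0.0876],
  ],
)

```text
t: 2.25
eef_pos: [0.4312, 0.1102, 0.2254]
ee_rot: [-3.14, -0.002, 2.956]
force: [-0.5, -0.3, 0.0]
width: 0.0877
gripper_force: 0.0
```

```bash
python3 - <<'E'
from h import *
s=arm.get_state();print(s["t"],s["eef_pos"],s["ee_rot"],s["force"])
c=grab("top");d=grab("side")
f=lambda i:cv2.resize(i,(400,400))
cv2.imwrite("pics/p1.png",np.hstack([f(c[0][150:280,220:350]),f(d[0][140:270,210:340])]))
E
```

```text
2.25 [0.43120535 0.11022169 0.22538346] [-3.14027623e+00 -1.82313867e-03  2.95584933e+00] [-0.53191636 -0.3246103   0.02775482]
```

View pics/p1.png

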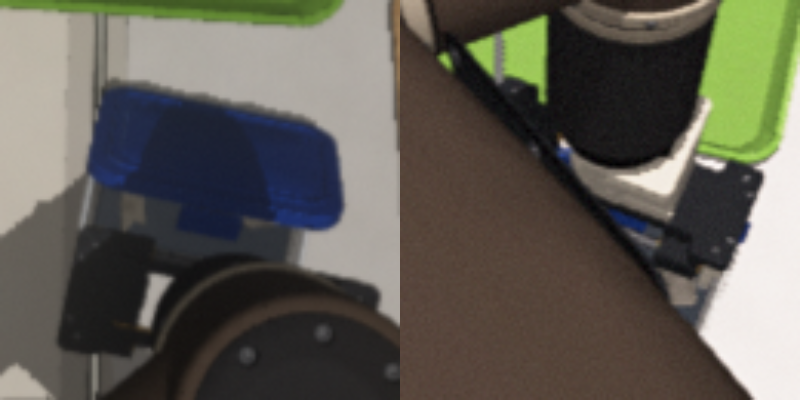

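The gripper stands in front of the box, in line with it. The clip is between the fingers and the lid is untouched. Next I go down and push the lid up and back.

Emit:
step_arm(
  rows=[
    [0,0,-0.04,0,0.0876],
    [0,0,-0.07,0,0.0876],
    [0.02,-0.004,-0.07,0,0.0876],
    [0.035,-0.007,-0.07,0,0.0876],
    [0.049,-0.009,-0.07,0,0.0876],
    [0.057,-0.011,-0.07,0,0.0876],
    [0.065,-0.012,-0.07,0,0.0876],
    [0.073,-0.014,-0.07,0,0.0876],
    [0.081,-0.016,-0.07,0,0.0876],
    [0.089,-0.017,-0.07,0,0.0876],
    [0.097,-0.019,-0.07,0,0.0876],
    [0.105,-0.02,-0.07,0,0.0876],
    [0.113,-0.022,-0.07,0,0.0876],
    [0.121,-0.023,-0.07,0,0.0876],
    [0.129,-0.025,-0.07,0,0.0876],
    [0.137,-0.026,-0.07,0,0.0876],
    [0.145,-0.028,-0.07,0,0.0876],
    [0.152,-0.029,-0.07,0,0.0876],
    [0.152,-0.029,-0.07,0,0.0876],
  ],
)

```text
t: 4.25
eef_pos: [0.5851, 0.0804, 0.1564]
ee_rot: [-3.141, 0.0, 2.953]
force: [-1.0, -0.4, -0.2]
width: 0.0878
gripper_force: 0.1
```

Emit:
step_arm(
  rows=[
    [-0.02,0.004,0,0,0.0876],
    [-0.06,0.011,0,0,0.06],
    [-0.1,0.019,0,0,0.02],
    [-0.14,0.026,0.02,0,0.0],
    [-0.152,0.029,0.04,0,0.0],
    [-0.152,0.029,0.04,0,0.0],
  ],
)

```text
t: 4.85
eef_pos: [0.4321, 0.1106, 0.1998]
ee_rot: [3.137, 0.005, 2.956]
force: [0.6, 1.0, -0.7]
width: 0.0532
gripper_force: 0.0
```

```bash
python3 - <<'E'
from h import *
s=arm.get_state();print(s["t"],s["eef_pos"],s["width"],s["force"])
c=grab("top");d=grab("side")
f=lambda i:cv2.resize(i,(400,400))
cv2.imwrite("pics/p2.png",np.hstack([f(c[0][150:280,220:350]),f(d[0][140:270,210:340])]))
E
```

```text
4.85 [0.43206813 0.1106031  0.19982115] 0.05318572151668132 [ 0.5715928   1.04379098 -0.68388282]
```

View pics/p2.png

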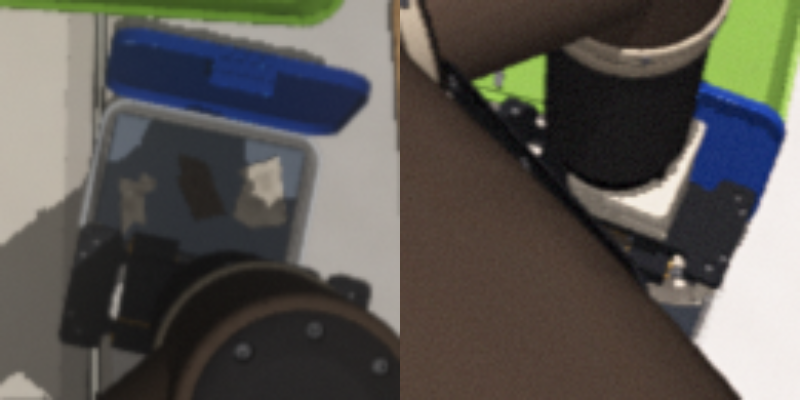

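The lid is open and leaning back. The iron find is fully visible in the top crop at (178–222, 155–222), and the box rim's back corners are at about (115,105) and (315,150). I'll measure the find by mask.

```bash
python3 - <<'E'
from h import *
c=grab("top"); s=130/400; z=lambda x,y:(220+x*s,150+y*s)
roi=c[0][195:226,272:298].astype(int); g=roi.max(2)
m=((roi[...,2]>=roi[...,0]-2)&(g<75)).astype(np.uint8)
n,l,st,ce=cv2.connectedComponentsWithStats(m);k=1+st[1:,4].argmax();print(st[k],ce[k]+[272,195])
x,y,w,h=st[k][:4]; print("bbox centre",onz(c,(272+x+w/2-.5,195+y+h/2-.5),.044),"centroid",onz(c,ce[k]+[272,195],.044),"eye",onz(c,z(199,188),.044))
print("bbox corners",[onz(c,p,.044)[:2] for p in((272+x,195+y),(272+x+w,195+y+h))])
print("rim back",onz(c,z(108,100),.062),onz(c,z(318,148),.062))
print("lid top edge",onz(c,z(118,27),.205),onz(c,z(370,92),.205))
E
```

```text
[  6   5  15  22 210] [284.28571429 210.79047619]
bbox centre [0.50806139 0.09753449 0.044     ] centroid [0.50724236 0.09944716 0.044     ] eye [0.50643158 0.09838484 0.044     ]
bbox corners [array([0.53594241, 0.11687425]), array([0.47763321, 0.07551846])]
rim back [0.58088877 0.17965618 0.062     ] [ 0.54314    -0.00225603  0.062     ]
lid top edge [0.62684472 0.17375518 0.205     ] [ 0.58227816 -0.01419854  0.205     ]
```

Emit:
step_arm(
  rows=[
    [0,0,0.01,0,0],
    [0.01,0,0.01,0,0],
    [0.03,-0.005,0,0,0],
    [0.05,-0.008,0,0,0],
    [0.065,-0.01,0,0,0],
    [0.075,-0.012,0,0,0],
    [0.075,-0.012,-0.01,0,0],
    [0.075,-0.012,-0.03,0,0],
    [0.075,-0.012,-0.05,0,0],
    [0.075,-0.012,-0.07,0,0],
    [0.075,-0.012,-0.085,0,0],
    [0.075,-0.012,-0.1,0,0],
    [0.075,-0.012,-0.11,0,0],
    [0.075,-0.012,-0.115,0,0],
    [0.075,-0.012,-0.115,0,0],
    [0.075,-0.012,-0.115,0,0],
  ],
)

```text
t: 6.6
eef_pos: [0.5074, 0.0977, 0.082]
ee_rot: [3.141, 0.001, 2.954]
force: [0.2, -0.2, 0.4]
width: 0.0003
gripper_force: 0.0
```

Emit:
step_arm(
  rows=[
    [0,0,0,0,0],
    [0,0,0,0,0],
    [0,0,0,0,0],
    [0,0,0,0,0],
    [0,0,0,0,0],
    [0,0,0,0,0],
    [0,0,0,0,0],
    [0,0,0,0,0],
    [0,0,0,0,0],
    [0,0,0,0,0],
    [0,0,0,0,0],
    [0,0,0,0,0],
    [0,0,0,0,0],
    [0,0,0,0,0],
    [0,0,0,0,0],
    [0,0,0,0,0],
    [0,0,0,0,0],
    [0,0,0,0,0],
    [0,0,0,0,0],
    [0,0,0,0,0],
  ],
)

```text
t: 8.6
eef_pos: [0.5072, 0.0976, 0.0816]
ee_rot: [3.142, 0.0, 2.953]
force: [0.7, -0.0, 0.1]
width: 0.0005
gripper_force: 0.0
```

```bash
python3 - <<'E'
from h import *
s=arm.get_state();print(s["t"],s["eef_pos"],s["width"],s["force"])
c=grab("top");d=grab("side")
f=lambda i:cv2.resize(i,(400,400))
cv2.imwrite("pics/p3.png",np.hstack([f(c[0][150:280,220:350]),f(d[0][140:270,210:340])]))
E
```

```text
8.6 [0.50715912 0.09756257 0.08157678] 0.0005057472731025701 [ 0.66244592 -0.0300083   0.11767744]
```

View pics/p3.png

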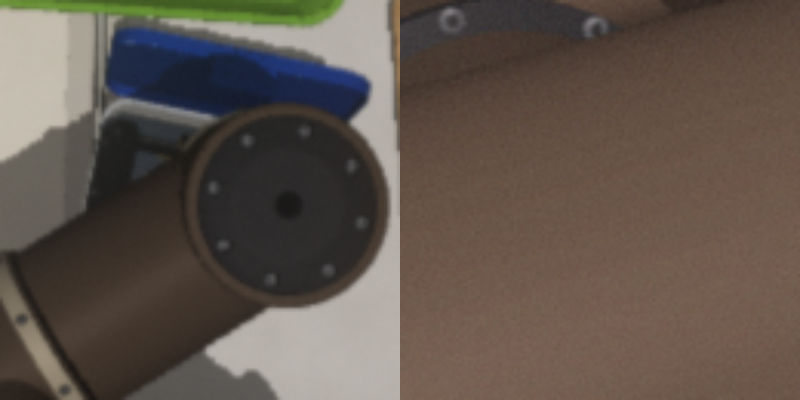

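The arm hides the finds, and the lid hasn't moved. The TCP reads (0.507, 0.098, 0.082), 32 mm above the iron's top. I'll hold a little longer, then rise and go behind the lid.

Emit:
step_arm(
  rows=[
    [0,0,0,0,0],
    [0,0,0,0,0],
    [0,0,0,0,0],
    [0,0,0,0,0],
    [0,0,0,0,0],
    [0,0,0,0,0],
    [0,0,0,0,0],
    [0,0,0,0,0],
    [0,0,0,0,0],
    [0,0,0,0,0],
    [0,0,0,0,0],
    [0,0,0,0,0],
    [0,0,0,0,0],
    [0,0,0,0,0],
    [0,0,0,0,0],
    [0,0,0,0,0],
    [0,0,0,0,0],
    [0,0,0,0,0],
    [0,0,0,0,0],
    [0,0,0,0,0],
  ],
)

```text
t: 10.7
eef_pos: [0.5072, 0.0975, 0.0815]
ee_rot: [-3.142, -0.0, 2.953]
force: [0.9, 0.0, -0.7]
width: 0.0003
gripper_force: 0.0
```

Emit:
step_arm(
  rows=[
    [-0.01,0.002,0.03,0,0],
    [-0.02,0.004,0.07,0,0],
    [-0.02,0.004,0.11,0,0],
    [-0.02,0.004,0.15,0,0],
    [-0.02,0.004,0.175,0,0],
    [0.01,0.0,0.18,0,0],
    [0.05,-0.01,0.18,0,0],
    [0.09,-0.018,0.18,0,0],
    [0.13,-0.027,0.18,0,0],
    [0.153,-0.032,0.18,0,0],
    [0.153,-0.032,0.18,0,0],
    [0.153,-0.032,0.14,0,0],
    [0.153,-0.032,0.1,0,0],
    [0.153,-0.032,0.085,0,0],
    [0.153,-0.032,0.085,0,0],
  ],
)

```text
t: 12.2
eef_pos: [0.6578, 0.0653, 0.1637]
ee_rot: [-3.139, -0.005, 2.953]
force: [-0.1, 0.7, 0.8]
width: 0.0004
gripper_force: 0.0
```

```bash
python3 - <<'E'
from h import *
s=arm.get_state();p=s["eef_pos"];print(s["t"],p,s["force"])
for a in [1.85,1.75,1.65,1.55,1.45,1.35,1.25,1.15,1.05,.95,.85,.75,.65,.55,.45,.35,.25,.15,.07,0.03]:
    xb=.073-.105*np.cos(a)+.009*np.sin(a)+.0095; z=.064+.105*np.sin(a)+.009*np.cos(a)
    q=np.array([.501+.98*xb,.0965-.195*xb,z])-p; print(a,q.round(3).tolist())
c=grab("top");d=grab("side")
f=lambda i:cv2.resize(i,(400,400))
cv2.imwrite("pics/p4.png",np.hstack([f(c[0][130:260,220:350]),f(d[0][140:270,210:340])]))
E
```

```text
12.2 [0.65783419 0.0652712  0.16367451] [-0.12228621  0.66249345  0.7980724 ]
1.85 [-0.039, 0.008, -0.001]
1.75 [-0.049, 0.01, 0.002]
1.65 [-0.059, 0.012, 0.004]
1.55 [-0.069, 0.014, 0.005]
1.45 [-0.08, 0.016, 0.006]
1.35 [-0.09, 0.018, 0.005]
1.25 [-0.1, 0.02, 0.003]
1.15 [-0.11, 0.022, -0.0]
1.05 [-0.12, 0.024, -0.004]
0.95 [-0.129, 0.026, -0.009]
0.85 [-0.137, 0.027, -0.015]
0.75 [-0.145, 0.029, -0.022]
0.65 [-0.153, 0.03, -0.029]
0.55 [-0.159, 0.032, -0.037]
0.45 [-0.165, 0.033, -0.046]
0.35 [-0.17, 0.034, -0.055]
0.25 [-0.174, 0.035, -0.065]
0.15 [-0.176, 0.035, -0.075]
0.07 [-0.178, 0.035, -0.083]
0.03 [-0.179, 0.036, -0.088]
```

View pics/p4.png

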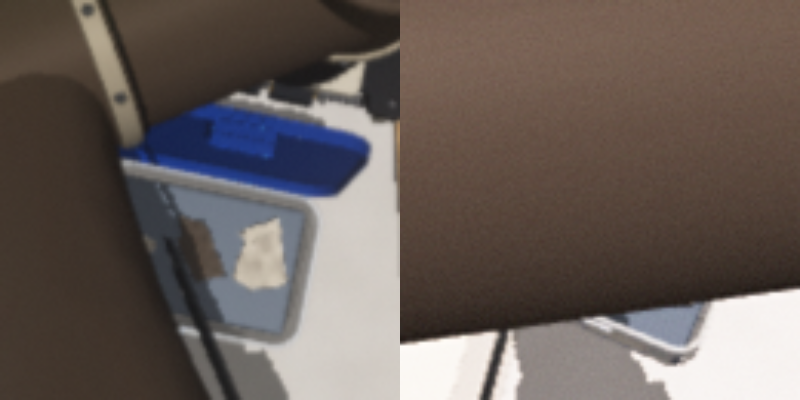

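The lid and finds look unchanged, and the gripper stands behind the lid (right lid corner at crop (370,155)). Now I sweep it over and down.

Emit:
step_arm(
  rows=[
    [-0.025,0.005,0,0,0],
    [-0.039,0.008,0,0,0],
    [-0.049,0.01,0.002,0,0],
    [-0.059,0.012,0.004,0,0],
    [-0.069,0.014,0.005,0,0],
    [-0.08,0.016,0.006,0,0],
    [-0.09,0.018,0.005,0,0],
    [-0.1,0.02,0.003,0,0],
    [-0.11,0.022,0,0,0],
    [-0.12,0.024,-0.004,0,0],
    [-0.129,0.026,-0.009,0,0],
    [-0.137,0.027,-0.015,0,0],
    [-0.145,0.029,-0.022,0,0],
    [-0.153,0.03,-0.029,0,0],
    [-0.159,0.032,-0.037,0,0],
    [-0.165,0.033,-0.046,0,0],
    [-0.17,0.034,-0.055,0,0],
    [-0.174,0.035,-0.065,0,0],
    [-0.176,0.035,-0.075,0,0],
    [-0.176,0.035,-0.078,0,0],
  ],
)

```text
t: 14.3
eef_pos: [0.4833, 0.1002, 0.0871]
ee_rot: [-3.14, -0.002, 2.953]
force: [0.1, 0.6, 0.9]
width: 0.0005
gripper_force: 0.2
```

```bash
python3 - <<'E'
from h import *
s=arm.get_state();print(s["t"],s["eef_pos"],s["force"])
c=grab("top");d=grab("side")
f=lambda i:cv2.resize(i,(400,400))
cv2.imwrite("pics/p5.png",np.hstack([f(c[0][150:280,220:350]),f(d[0][140:270,210:340])]))
E
```

```text
14.3 [0.48328821 0.10023411 0.08712397] [0.1192546  0.63966117 0.85406993]
```

View pics/p5.png

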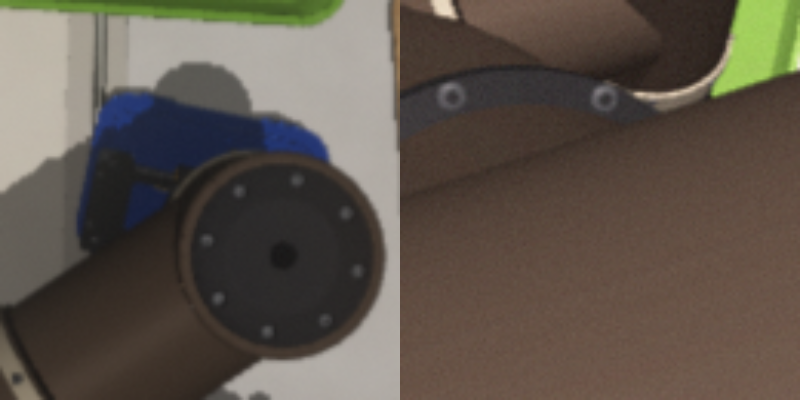

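The lid is nearly shut. I'll shift toward its free edge and press the last bit down.

Emit:
step_arm(
  rows=[
    [0,0,0.015,0,0],
    [0,0,0.025,0,0],
    [-0.015,0.003,0.025,0,0],
    [-0.025,0.005,0.025,0,0],
    [-0.025,0.005,0.015,0,0],
    [-0.025,0.005,0.008,0,0],
    [-0.025,0.005,0.003,0,0],
    [-0.025,0.005,-0.002,0,0],
    [-0.025,0.005,-0.006,0,0],
    [-0.025,0.005,-0.009,0,0],
    [-0.025,0.005,-0.011,0,0],
    [-0.025,0.005,-0.013,0,0],
    [-0.025,0.005,-0.013,0,0],
    [-0.025,0.005,-0.013,0,0],
  ],
)

```text
t: 15.8
eef_pos: [0.4592, 0.1056, 0.0757]
ee_rot: [3.141, 0.0, 2.953]
force: [0.6, -0.2, -0.6]
width: 0.0004
gripper_force: 0.0
```

Emit:
step_arm(
  rows=[
    [0,0,-0.001,0,0],
    [0,0,-0.001,0,0],
    [0,0,-0.001,0,0],
  ],
)

```text
t: 16.1
eef_pos: [0.4592, 0.1056, 0.0746]
ee_rot: [3.141, 0.0, 2.953]
force: [-0.8, -0.6, -0.3]
width: 0.0005
gripper_force: 0.0
```

Emit:
step_arm(
  rows=[
    [0,0,-0.001,0,0],
    [0,0,-0.0015,0,0],
    [0,0,-0.002,0,0],
    [0,0,-0.002,0,0],
    [0,0,-0.002,0,0],
  ],
)

```text
t: 16.6
eef_pos: [0.4592, 0.1056, 0.073]
ee_rot: [3.142, 0.0, 2.954]
force: [-3.2, 0.2, 7.4]
width: 0.0003
gripper_force: 3.5
```

Emit:
step_arm(
  rows=[
    [0,0,-0.0005,0,0],
    [0,0,-0.0005,0,0],
    [0,0,-0.0005,0,0],
  ],
)

```text
t: 16.9
eef_pos: [0.4592, 0.1056, 0.0729]
ee_rot: [3.141, 0.0, 2.954]
force: [-4.8, 0.4, 11.1]
width: 0.0005
gripper_force: 5.6
```

The fingers now press on a hard stop at z = 0.073, so the lid is shut. I'll lift straight off and step back for a last look.

Emit:
step_arm(
  rows=[
    [0,0,0.002,0,0],
    [0,0,0.01,0,0],
    [0,0,0.04,0,0],
    [0,0,0.08,0,0],
    [0,0,0.12,0,0],
    [0,0,0.15,0,0],
    [-0.01,-0.045,0.15,0,0],
    [-0.015,-0.09,0.15,0,0],
    [-0.02,-0.135,0.15,0,0],
    [-0.025,-0.18,0.15,0,0],
    [-0.03,-0.225,0.15,0,0],
    [-0.035,-0.27,0.15,0,0],
    [-0.04,-0.315,0.15,0,0],
    [-0.04,-0.36,0.15,0,0],
    [-0.04,-0.4,0.15,0,0],
    [-0.04,-0.4,0.15,0,0],
    [-0.04,-0.4,0.15,0,0],
  ],
)

```text
t: 18.6
eef_pos: [0.4186, -0.2952, 0.2219]
ee_rot: [3.141, -0.001, 2.951]
force: [0.3, -1.0, -0.5]
width: 0.0003
gripper_force: 0.0
```

```bash
python3 - <<'E'
from h import *
c=grab("top");d=grab("side")
print(arm.get_state()["t"])
f=lambda i:cv2.resize(i,(400,400))
cv2.imwrite("pics/p6.png",np.hstack([f(c[0][130:260,220:350]),f(d[0][140:270,210:340])]))
for n,k in(("T",c),("S",d)):
    m=cv2.inRange(cv2.cvtColor(k[0],cv2.COLOR_BGR2HSV),(105,120,30),(130,255,255))
    for q in cv2.findContours(m,0,1)[0]:
        if cv2.contourArea(q)>300:
            r=cv2.minAreaRect(q)
            if 260<r[0][0]<310: print(n,r,[onz(k,p,.073).round(4)[:2] for p in cv2.boxPoints(r)],onz(k,r[0],.073))
E
```

```text
18.7
T ((285.2692565917969, 212.65383911132812), (75.7008285522461, 56.08920669555664), 11.309932708740234) [array([0.4484, 0.2095]), array([0.5927, 0.1837]), array([ 0.5576, -0.012 ]), array([0.4137, 0.0153])] [0.50281178 0.09915067 0.073     ]
S ((287.9671630859375, 207.28466796875), (70.3802261352539, 16.13006019592285), 25.016895294189453) [array([0.5488, 0.1902]), array([0.6015, 0.1826]), array([ 0.5495, -0.0129]), array([ 0.5004, -0.0011])] [0.54913497 0.08744114 0.073     ]
```

View pics/p6.png

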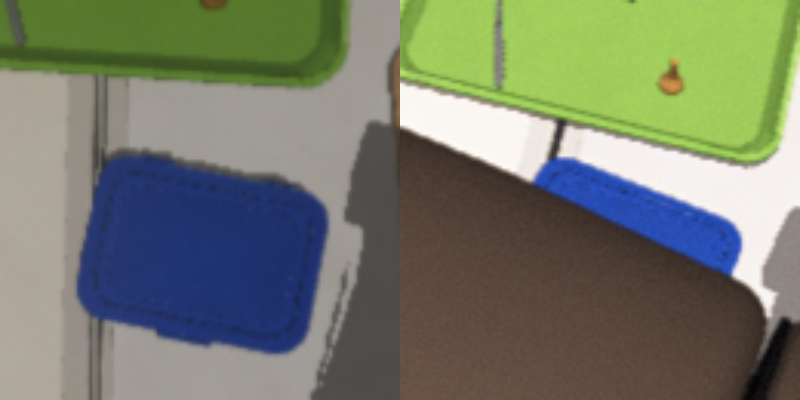

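The lid is flat shut on the box at crop (80–328, 150–355). Its back corners measure (0.593, 0.184) and (0.558, -0.012), within about 6 mm of the first look. The stamp still stands.

```bash
python3 -c "
from station import arm
print(arm.job_done())"
```

```text
the job is handed in; nothing more can be done
None
```

I pushed the lid up until it leaned back, held the fingertips about 3 cm over the iron find for just over four seconds, then pushed the lid fully shut. The last pictures show the box where it stood to within about 6 mm, the limit of my measurement, and the job is handed in at 18.7 s.

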